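# Drift the drive cover into line and fit its bolt

### The job

The aluminium drive cover hangs crooked on its one fitted bolt, so its two open holes do not quite line up with those in the white deck beneath. Take the red-knobbed drift pin from the blue rack and work it gently down through the cover hole marked with a red dot into the deck until its flange sits flush, so that it draws the cover into line; then fit the black-knobbed plain bolt fully home in the other open hole. Leave both standing in place, never force either pin against the deck or cover, and leave the bottle, beaker and box alone.

Things in the scene. Friction and masses are not known exactly. Their poses are not given: they have to be found in the camera images.
- hole_drift (a point): Centre of the 20 mm drift hole (red dot beside it) at the cover's top face, 71 mm above the bench. The deck's own 20 mm hole below is NOT measured: at the start it lies 4.9 to 6.8 mm off sideways, square to the line from the pivot, to be found by feel; the drift's tip still enters both holes when centred here. x, y run along the cover's short and long sides.
- hole_bolt (a point): The same kind of point for the bolt hole, 80 mm from the drift hole in the cover's own x direction; 20 mm across through cover and deck. Out of line by as much as the drift hole until the drift is home.
- pivot (a point): The fitted bolt (dark head 18 mm across, top 12 mm above the cover) on which the cover can turn a few degrees about the vertical, held by slight friction (about 4 N at the holes). Point on its axis at the cover's top face, 136 mm from each open hole. The cover cannot lift.
- cover: Aluminium cover plate 120 x 175 x 6 mm with a grey boss 52 mm across and 10 mm high in its middle. Origin on the pivot axis at its underside; y runs along the long side towards the open holes.
- deck: Fixed white deck plate, 190 x 250 x 20 mm, top 65 mm above the bench, on four grey feet. Origin on the bench under its middle; its x and y axes are at an arbitrary angle to its edges. Through holes under the cover's holes. Deck and cover are marred if a pin bears on them with over 18 N before its flange is down.
- drift: Drift pin, RED knob, standing in the rack, 140 g. Origin: on the axis at the flange's underside; z up the pin, x, y square to the knob's flats. Flange 32 mm across, 4 mm thick; knob 22 x 22 mm, 4 to 38 mm above the origin. Below: 16 mm of 18.8 mm shank, then a 24 mm taper to a 5 mm tip. Off line, the taper wedges on the deck hole's edge and is pushed towards that hole's centre: yield to the side force and go on down.
- bolt: Plain bolt (no thread), BLACK knob, standing in the rack, 140 g. Origin: on the axis at the flange's underside; z up the pin, x, y square to the knob's flats. Flange 32 mm across, 4 mm thick; knob 22 x 22 mm, 4 to 38 mm above the origin. Below: 22 mm of 17.8 mm shank, then a 4 mm chamfer to a 14 mm tip. Home when the flange rests on the cover.
- rack: Fixed blue rack block, 70 x 120 x 50 mm, origin on the bench under its middle. Two loose 24 mm holes 64 mm apart along its y; the pins hang in them by their flanges, either way round.
- reagent: Amber bottle, 60 mm across, 120 mm high, origin at the middle of its base. Leave alone.
- beaker: Glass beaker, 66 mm across, 80 mm high, origin at the middle of its base. Leave alone.
- tipbox: Orange closed box 85 x 120 x 55 mm, origin at the middle of its base. Leave alone.
Not all that is in view belongs to the job. Leave any pink, purple or turquoise look-alike of the bolt alone.

How it is judged:
On the way, in this order (a step that is already met when the one before it is completed fails the run):
1. the drift pin is home in the drift hole, flange on the cover (z of drift in the frame of hole_drift below 0.002 m and horizontal distance between drift and hole_drift below 0.003 m and angle between drift's own z axis and vertical below 0.06 rad), for 0.2 s.
2. the bolt is home in the bolt hole with the drift still home (all of step 1 and z of bolt in the frame of hole_bolt below 0.002 m and horizontal distance between bolt and hole_bolt below 0.003 m and angle between bolt's own z axis and vertical below 0.06 rad), for 0.2 s.
At the end, for the whole second after the job is handed in: Drift in the drift hole and bolt in the bolt hole, each with its flange less than 2 mm above the cover, within 3 mm of the hole's axis, within 0.06 rad of upright, at rest and released (all of step 2 and linear speed of each of drift, bolt below 0.02 m/s); the robot touches nothing.
It fails at once if the drift is forced against the deck or its cover (over 18 N) before its flange is down (contact force between drift and deck above 18 N and z of drift in the frame of hole_drift above 0.003 m).
It fails at once if the bolt is forced against the deck or its cover (over 18 N) before its flange is down (contact force between bolt and deck above 18 N and z of bolt in the frame of hole_bolt above 0.003 m).
It fails at once if the bottle is moved over 25 mm or tipped (distance of reagent from where it was at the start of the episode above 0.025 m or angle between reagent's own z axis and vertical above 0.3 rad).
It fails at once if the beaker is moved over 25 mm or tipped (distance of beaker from where it was at the start of the episode above 0.025 m or angle between beaker's own z axis and vertical above 0.3 rad).
It fails at once if the orange box is moved over 25 mm or tipped (distance of tipbox from where it was at the start of the episode above 0.025 m or angle between tipbox's own z axis and vertical above 0.3 rad).
It also fails if it takes over 72 s, if anything falls off the work surface, if the arm or the gripper's body presses on something with over 40 N, if the wrist force passes 120 N, or if a joint passes its speed limit or range.

### The arm

A 6-joint arm with a two-finger parallel gripper is mounted at the origin on the work surface. World frame = base frame: x ahead of the robot, y to its left, z up, the work surface at z = 0. Lengths are in m, angles in rad, forces in N, time in s.
With the tool pointing down it reaches from about 0.325 to 0.85 m from the base axis. Payload 15.5 kg.
Tool frame: the origin (TCP) lies where the fingers leave the gripper's body, on its centre line; the fingertips stand 78 mm ahead of it and the grasp point (between the pads) lies 60 mm ahead of it; z points along the fingers, y is the direction in which the jaws open and shut (so a half turn about z gives the same grasp; the last joint's range is limited). The gripper opens to 91 mm and grips with 3 to 60 N. Pads are 32 mm wide; open, the fingers measure 118 mm over their backs; the gripper's body (76 mm by 178 mm) begins 60 mm behind the grasp point.
Start: joints at [-1.425, 0.494, 1.345, -0, 1.302, -0.096], TCP at [0.149, -0.607, 0.292] pointing down, gripper open.
Joint ranges: [-2.91, 2.91], [-0.82, 2.16], [0.22, 2.67], [-1.22, 4.37], [0.12, 2.79], [-3.08, 3.08]. Speed limits (rad/s): [1.89, 1.89, 2.57, 3.01, 3.01, 3.01].

### API

Orientations are given as a rotation vector (axis times angle).
In Python, from workcell import robot, grab_frame gives the robot as it stands. The module is installed in compiled form; this text tells all that it offers.
- The arm moves only by the shell command python3 -m inch 'ROWS'. ROWS is JSON, a list of rows, each a list of 7 numbers: the shift along the tool's x, y, z in m, then the turn, a rotation vector about the tool's x, y, z in degrees, then the opening, from 0 (shut) to 1 (fully open). A call has 1 to 5 rows; each row shifts and turns the commanded pose from where the row before left it, along the tool's axes as they then stand; what a row does not reach is not made up. A row lasts 1/12 s, in which the tool goes at most 41.7 mm and 7.16 degrees, less where a joint would pass 70% of its speed; a pose out of reach is approached as far as the arm can. A call with a gripper value outside its range is refused whole. The fingers move at their own pace and stop on an object; the grip force is fixed at half the most. Time passes only in rows, so rows that do not move let the fingers close. It gives the time, the measured TCP pose, the force and the opening at its end, in the units of the state.
- robot.state(): the state, without advancing time (a new reading comes with each control period).
- grab_frame(name): name is "scene" or "side" or "wrist"; returns a dict with "img" (480x640x3 uint8, red, green, blue), "range_z" (480x640 float32, m along the optical axis (not along the pixel's ray), 0 where there is no reading), "vertical_fov" (degrees; the focal length in pixels is half the picture's height over the tangent of half this angle, whatever the lens; pixels are square), "cx", "cy" (the principal point, pixels), "R" (3x3) and "t" (3): a world point X has camera coordinates R X + t; the wrist camera has in their place "hand_eye" (4x4, takes a point from camera to tool coordinates, whose origin is the TCP and whose axes are the flange's). Camera axes: x right, y down, z forward; pixel columns grow to the right and rows downward; lengths in m; the calibration is good to about 2 mm. The wrist camera is an equidistant fisheye: a pixel r from the principal point sees the ray r / f radians off the axis. A picture is of the moment at which its call begins: read the wrist's pose just before it.
- robot.close_job(): hands the job in, once; it reports no verdict.
The state is a dict: "t": time; "joints": joint angles; "joint_velocities": joint speeds; "joint_efforts": joint torques, N m; "tcp_pos": TCP position; "ee_rot": TCP orientation; "contact_force": force on the tool from outside, world axes, zero at the start; "torque": the same for the moment, N m; "opening": finger opening in m.
Only numpy, scipy, OpenCV 4.12 (cv2) and the standard library are available. Lean on these libraries where they do the work, as an engineer would, in place of code of your own. Each camera call takes 0.05 s, during which the arm holds its last target. There are 200 camera calls.

## Working session

There is one attempt and no reset: what is moved stays moved. The work goes in short steps, Python scripts to look and compute and a shell command to move; the robot and the scene stay as the last step left them, time stands still between calls to the robot, and variables do not carry over. Pictures are saved under pics/ and viewed, about 8 in all and at most 12, crops included, and the job is handed in when it is done.

```bash
mkdir -p pics
cat > h.py <<'E'
import numpy as np, cv2
from workcell import robot, grab_frame
from scipy.spatial.transform import Rotation as Ro
def snap(n):
    s=robot.state(); f=grab_frame(n); f['s']=s; return f
def save(f,name): cv2.imwrite('pics/'+name,f['img'][...,::-1])
def ray(f,u,v):
    F=240/np.tan(np.radians(f['vertical_fov'])/2)
    x,y=(u-f['cx'])/F,(v-f['cy'])/F
    if 'R' in f:
        R=np.array(f['R']); return -R.T@np.array(f['t']), R.T@np.array([x,y,1])
    r=np.hypot(x,y); k=np.sin(r)/r if r>1e-9 else 1
    H=np.array(f['hand_eye']); T=Ro.from_rotvec(f['s']['ee_rot']).as_matrix(); p=np.array(f['s']['tcp_pos'])
    return T@H[:3,3]+p, T@H[:3,:3]@np.array([x*k,y*k,np.cos(r)])
def onz(f,u,v,z):
    o,d=ray(f,u,v); return o+d*(z-o[2])/d[2]
E
python3 - <<'E'
from h import *
s=robot.state(); print({k:np.round(v,3) for k,v in s.items()})
f=snap('scene');save(f,'scene.png');f2=snap('side');save(f2,'side.png');f=snap('wrist');save(f,'wrist.png'); print(f['hand_eye'],f['vertical_fov'],f2['t'])
E
```

```text
{'t': np.float64(0.0), 'joints': array([-1.426,  0.494,  1.346,  0.   ,  1.302, -0.096]), 'joint_velocities': array([ 0.   ,  0.   , -0.002, -0.002,  0.001,  0.002]), 'joint_efforts': array([ 2.0000e-03, -8.7882e+01, -3.8185e+01,  7.1000e-02,  5.3000e-02,
       -0.0000e+00]), 'tcp_pos': array([ 0.149, -0.607,  0.292]), 'ee_rot': array([-3.118, -0.377, -0.   ]), 'contact_force': array([ 0.429, -0.355, -0.561]), 'torque': array([ 0.016,  0.015, -0.01 ]), 'opening': np.float64(0.091)}
[[-2.84265137e-04 -9.56906764e-01 -2.90395186e-01  8.29571432e-02]
 [ 9.99999499e-01 -5.50677931e-04  8.35697194e-04  8.54789624e-04]
 [-9.59598518e-04 -2.90394803e-01  9.56906442e-01 -9.32677976e-02]
 [ 0.00000000e+00  0.00000000e+00  0.00000000e+00  1.00000000e+00]] 65.70646984690485 [-0.57041013  0.15433569  1.12400329]
```

View pics/scene.png

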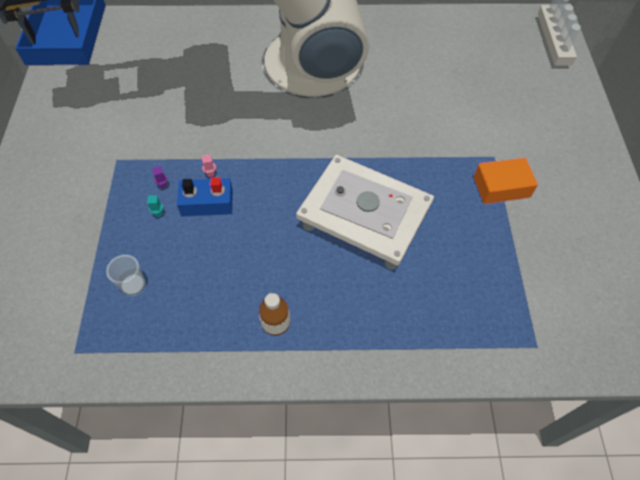

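View pics/wrist.png

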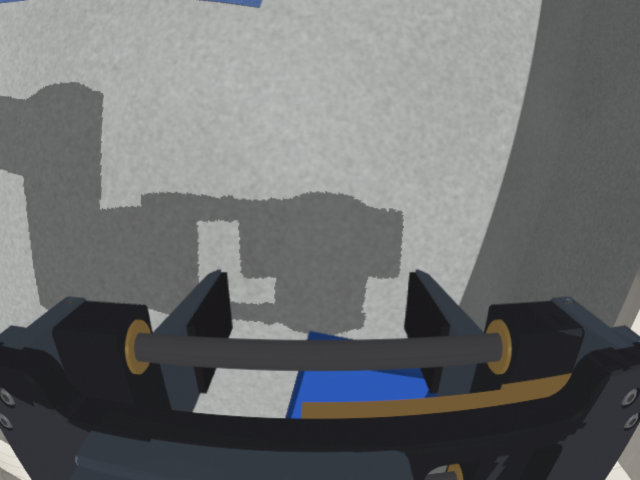

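The scene view shows the rack at (205,197), with the red knob at (216,185) and the black knob at (188,187). The pink, purple and turquoise decoys stand around it. The cover's pivot is at (340,190), the drift hole at (400,199) beside its red dot at (391,196), and the bolt hole at (387,227). The wrist view shows only the bench and the bin.

Run:
```python
from h import *
f=snap('scene')
for n,u,v,z in [('red',216,184,.088),('black',187.5,185,.088),('pink',208,160,.04),('piv',340,189,.083),('dr',400,199.5,.071),('bo',387,227,.071),('dot',391,196,.071),('boss',368,201,.081),('bottle',274,312,.06),('box',505,180,.055),('purple',160,177,.04)]:
    p=onz(f,u,v,z); print(n,p.round(3),round(float(f['range_z'][int(v),int(u)]),3))
im=cv2.resize(f['img'][140:260,150:450],None,fx=2.6,fy=2.6,interpolation=cv2.INTER_CUBIC); cv2.imwrite('pics/c.png',im[...,::-1])
```

```text
red [ 0.493 -0.221  0.088] 1.245
black [ 0.495 -0.285  0.088] 1.246
pink [ 0.387 -0.256  0.04 ] 1.312
piv [0.507 0.056 0.083] 1.241
dr [0.528 0.19  0.071] 1.252
bo [0.6   0.156 0.071] 1.214
dot [0.519 0.171 0.071] 1.249
boss [0.538 0.117 0.081] 1.231
bottle [ 0.791 -0.086  0.06 ] 1.078
box [0.466 0.443 0.055] 1.295
purple [ 0.436 -0.365  0.04 ] 1.302
```

View pics/c.png

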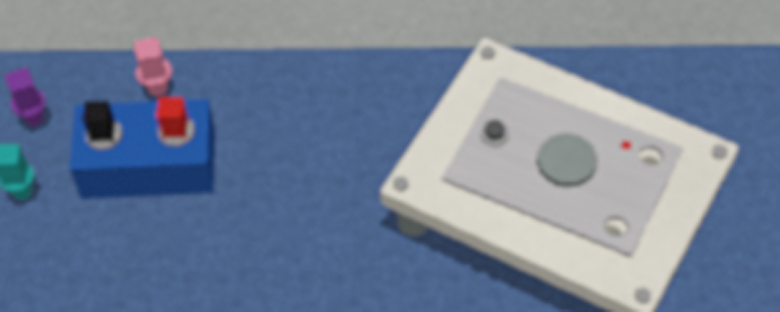

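```bash
S='-m inch'; 
python3 -m inch '[[0.0328,-0.0225,0,0,0,0,0.45],[0.0328,-0.0225,0,0,0,0,0.45],[0.0328,-0.0225,0,0,0,0,0.45],[0.0328,-0.0225,0,0,0,0,0.45],[0.0328,-0.0225,0,0,0,0,0.45]]'
python3 -m inch '[[0.0328,-0.0225,0,0,0,0,0.45],[0.0328,-0.0225,0,0,0,0,0.45],[0.0328,-0.0225,0,0,0,0,0.45],[0.0328,-0.0225,0,0,0,0,0.45],[0.0328,-0.0225,0,0,0,0,0.45]]'
python3 -m inch '[[0.0328,-0.0225,0,0,0,0,0.45],[0.0328,-0.0225,0,0,0,0,0.45],[0.0328,-0.0225,0,0,0,6.9,0.45],[0,0,0,0,0,6.9,0.45],[0,0,0,0,0,0,0.45]]'
python3 - <<'E'
from h import *
f=snap('wrist');save(f,'w2.png');print(f['s']['tcp_pos'],f['s']['ee_rot'],f['s']['contact_force'],f['s']['opening'],f['s']['t'])
E
```

```text
t: 0.62
tcp_pos: [0.2823, -0.457, 0.2922]
ee_rot: [-3.119, -0.377, 0.0]
contact_force: [0.4, -1.0, -0.8]
opening: 0.061
t: 1.03
tcp_pos: [0.4148, -0.3085, 0.2923]
ee_rot: [3.119, 0.377, 0.0]
contact_force: [0.4, -0.6, 0.5]
opening: 0.0408
t: 1.45
tcp_pos: [0.4919, -0.2226, 0.292]
ee_rot: [-3.141, -0.013, 0.0]
contact_force: [-0.3, 0.7, -0.9]
opening: 0.0411
[ 0.49188372 -0.22264104  0.29204011] [-3.14143900e+00 -1.29299163e-02  2.48145689e-04] [-0.34580712  0.70217856 -0.92955031] 0.041099852675940525 1.45
```

View pics/w2.png

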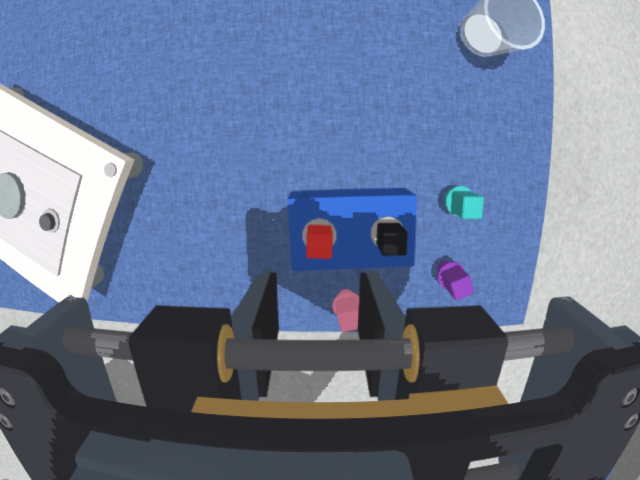

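The wrist view shows the red knob's top at about (319,241) and the black knob at (392,238). Both look square to the rack. I'll measure them by colour.

```bash
cat >> h.py <<'E'
def redtop(f,z,lo=120):
    im=f['img'].astype(int); m=((im[...,0]>lo)&(im[...,1]<70)&(im[...,2]<70)).astype(np.uint8)
    n,l,st,c=cv2.connectedComponentsWithStats(m); i=1+np.argmax(st[1:,4]); return st[i],c[i],onz(f,*c[i],z),l==i
E
python3 - <<'E'
from h import *
f=snap('wrist')
for lo in (120,200,225):
    try:
        s,c,p,m=redtop(f,.088,lo); print(lo,s,c,p.round(4))
    except Exception as e: print(e)
ys,xs=np.where(m)
print([tuple(f['img'][y,319]) for y in range(222,262,2)])
m=(f['img'].max(2)<60).astype(np.uint8); m[:215]=0;m[260:]=0;m[:,:370]=0;m[:,415:]=0
n,l,st,c=cv2.connectedComponentsWithStats(m);i=1+np.argmax(st[1:,4]);print(st[i],c[i],onz(f,*c[i],.088).round(4))
for u,v in [(307,229),(332,229),(307,257),(332,257),(289,193),(414,191),(290,268),(413,265)]: print(u,v,onz(f,u,v,.088 if u<340 and 300<u else .05).round(4))
im=cv2.resize(f['img'][180:280,280:420],None,fx=5,fy=5,interpolation=cv2.INTER_CUBIC); cv2.imwrite('pics/c2.png',im[...,::-1])
E
```

```text
120 [305 224  26  34 816] [317.56495098 240.53676471] [ 0.4871 -0.2245  0.088 ]
attempt to get argmax of an empty sequence
attempt to get argmax of an empty sequence
[(np.uint8(127), np.uint8(122), np.uint8(124)), (np.uint8(145), np.uint8(75), np.uint8(75)), (np.uint8(155), np.uint8(38), np.uint8(36)), (np.uint8(155), np.uint8(39), np.uint8(36)), (np.uint8(155), np.uint8(39), np.uint8(37)), (np.uint8(157), np.uint8(39), np.uint8(36)), (np.uint8(169), np.uint8(41), np.uint8(39)), (np.uint8(170), np.uint8(42), np.uint8(39)), (np.uint8(170), np.uint8(43), np.uint8(40)), (np.uint8(170), np.uint8(42), np.uint8(40)), (np.uint8(170), np.uint8(42), np.uint8(39)), (np.uint8(171), np.uint8(43), np.uint8(40)), (np.uint8(170), np.uint8(43), np.uint8(39)), (np.uint8(170), np.uint8(42), np.uint8(39)), (np.uint8(171), np.uint8(42), np.uint8(39)), (np.uint8(171), np.uint8(44), np.uint8(40)), (np.uint8(170), np.uint8(42), np.uint8(40)), (np.uint8(160), np.uint8(42), np.uint8(46)), (np.uint8(58), np.uint8(65), np.uint8(129)), (np.uint8(34), np.uint8(67), np.uint8(134))]
[376 223  30  32 871] [390.25258324 238.31343284] [ 0.49   -0.2857  0.088 ]
307 229 [ 0.4969 -0.2156  0.088 ]
332 229 [ 0.4972 -0.2363  0.088 ]
307 257 [ 0.4725 -0.2157  0.088 ]
332 257 [ 0.4728 -0.2369  0.088 ]
289 193 [ 0.5208 -0.1979  0.05  ]
414 191 [ 0.5253 -0.3136  0.05  ]
290 268 [ 0.448  -0.1984  0.05  ]
413 265 [ 0.4523 -0.3187  0.05  ]
```

View pics/c2.png

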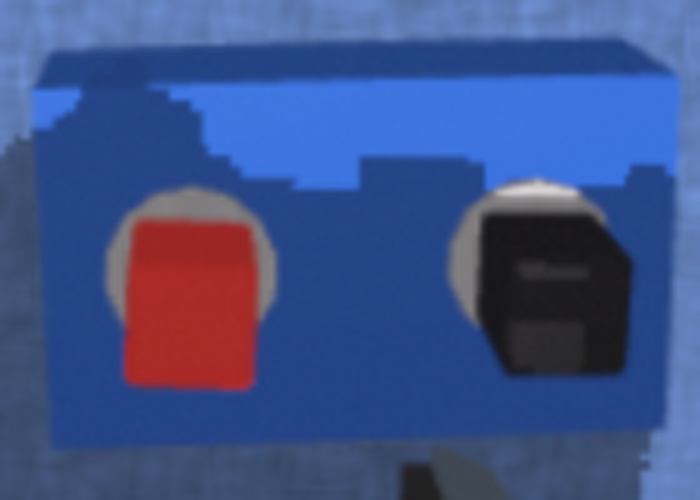

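Run:
```python
from h import *
f=snap('wrist'); s=f['s']
T=Ro.from_rotvec(s['ee_rot']).as_matrix(); print(T.round(3))
for u,v in [(317.8,244.9),(393,243.3)]:
    p=onz(f,u,v,.088); print(p.round(4),(T.T@(p-s['tcp_pos'])).round(4))
# flange circles on rack top+4mm
for u,v in [(280+191/5,180+272/5),(280+532/5,180+265/5)]: print(onz(f,u,v,.054).round(4))
```

```text
[[ 1.     0.016 -0.   ]
 [ 0.016 -1.    -0.   ]
 [-0.     0.    -1.   ]]
[ 0.4828 -0.2254  0.088 ] [-0.0078  0.0009  0.2041]
[ 0.4852 -0.2891  0.088 ] [-0.0064  0.0647  0.2041]
[ 0.4825 -0.2258  0.054 ]
[ 0.485  -0.2895  0.054 ]
```

```bash
python3 -m inch '[[-0.008,0.001,0.03,0,0,1,0.45],[0,0,0.04,0,0,0,0.45],[0,0,0.04,0,0,0,0.45],[0,0,0.03,0,0,0,0.45],[0,0,0.017,0,0,0,0.45]]'
python3 -m inch '[[0,0,0,0,0,0,0.45],[0,0,0,0,0,0,0.15],[0,0,0,0,0,0,0.1],[0,0,0,0,0,0,0.1],[0,0,0,0,0,0,0.1]]'
python3 -m inch '[[0,0,0,0,0,0,0.1],[0,0,-0.02,0,0,0,0.1],[0,0,-0.02,0,0,0,0.1],[0,0,-0.02,0,0,0,0.1],[0,0,0,0,0,0,0.1]]'
python3 - <<'E'
from h import *
f=snap('wrist');save(f,'w3.png')
E
```

```text
t: 2.02
tcp_pos: [0.4809, -0.2257, 0.1322]
ee_rot: [-3.14, 0.007, 0.005]
contact_force: [-0.8, -0.2, -0.4]
opening: 0.0413
t: 2.43
tcp_pos: [0.4835, -0.2259, 0.1367]
ee_rot: [3.14, -0.009, 0.003]
contact_force: [-2.3, -1.6, 8.9]
opening: 0.0218
t: 2.85
tcp_pos: [0.4843, -0.226, 0.1992]
ee_rot: [3.138, -0.009, 0.008]
contact_force: [1.0, -1.0, -0.0]
opening: 0.0219
```

View pics/w3.png

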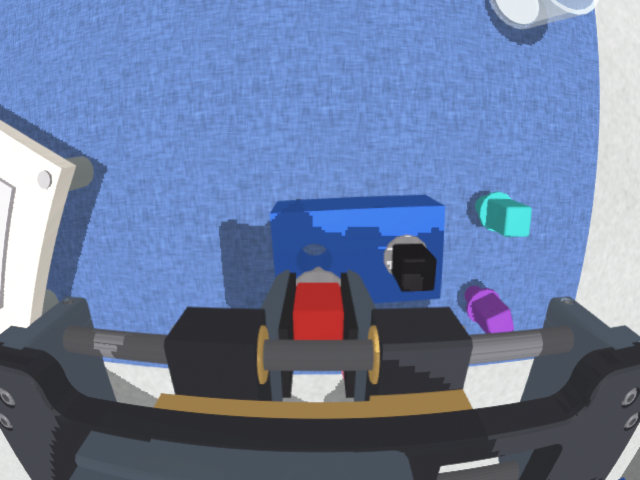

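The red pin is in the jaws at (318,310) with the opening at 21.9 mm. The rack hole behind it is empty.

```bash
python3 -m inch '[[0,0,-0.03,0,0,0,0.1],[0,-0.02,-0.025,0,0,0,0.1],[0,-0.035,0,0,0,0,0.1],[0,-0.038,0,0,0,0,0.1],[0,-0.038,0,0,0,0,0.1]]'
python3 -m inch '[[0,-0.038,0,0,0,0,0.1],[0,-0.038,0,0,0,0,0.1],[0,-0.038,0,0,0,0,0.1],[0,-0.038,0,0,0,0,0.1],[0,-0.038,0,0,0,0,0.1]]'
python3 -m inch '[[-0.007,-0.038,0,0,0,0,0.1],[-0.007,-0.036,0,0,0,0,0.1],[0,0,0,0,0,0,0.1],[0,0,0,0,0,0,0.1],[0,0,0,0,0,0,0.1]]'
python3 - <<'E'
from h import *
f=snap('wrist');save(f,'w4.png'); print(f['s'])
st,c,p,m=redtop(f,.1); print(st,c)
print([(y,*map(int,f['img'][y,320])) for y in range(270,350,3)])
im=f['img'][120:360,220:520]; cv2.imwrite('pics/c4.png',cv2.resize(im,None,fx=2.5,fy=2.5,interpolation=cv2.INTER_CUBIC)[...,::-1])
E
```

```text
t: 3.32
tcp_pos: [0.4833, -0.0931, 0.2501]
ee_rot: [3.141, -0.011, 0.001]
contact_force: [1.4, -0.1, -2.4]
opening: 0.0218
t: 3.73
tcp_pos: [0.4842, 0.0975, 0.2498]
ee_rot: [3.142, -0.009, -0.001]
contact_force: [0.7, 0.2, -2.0]
opening: 0.0219
t: 4.15
tcp_pos: [0.471, 0.1697, 0.2498]
ee_rot: [3.141, -0.008, -0.001]
contact_force: [-0.2, -0.6, -1.7]
opening: 0.0221
{'t': 4.15, 'joints': array([ 2.26552017e-01,  3.72272268e-01,  1.70066668e+00, -2.68941534e-04,
        1.06928342e+00,  1.80241431e+00]), 'joint_velocities': array([-2.85158219e-02, -3.79419767e-03, -5.46071235e-04,  1.69129868e-05,
        1.93366854e-03, -6.77388177e-04]), 'joint_efforts': array([  2.83263981, -70.56122303, -32.16205716,   0.17557761,
        -0.08143591,   0.12643587]), 'tcp_pos': array([0.47102892, 0.16967305, 0.24980002]), 'ee_rot': array([ 3.14121034e+00, -7.75346404e-03, -8.79099095e-04]), 'contact_force': array([-0.16892268, -0.63149361, -1.67111239]), 'torque': array([-0.03297064, -0.00156956, -0.05149489]), 'opening': 0.022077411023635557}
[  68  207   48   89 2136] [ 92.80102996 247.61329588]
[(270, 87, 85, 86), (273, 95, 93, 95), (276, 95, 93, 94), (279, 95, 93, 95), (282, 107, 67, 68), (285, 117, 27, 26), (288, 117, 26, 24), (291, 117, 27, 24), (294, 117, 27, 25), (297, 117, 26, 23), (300, 117, 26, 24), (303, 117, 26, 24), (306, 118, 27, 26), (309, 119, 26, 25), (312, 128, 30, 27), (315, 128, 28, 25), (318, 128, 28, 27), (321, 129, 30, 28), (324, 129, 29, 27), (327, 129, 29, 27), (330, 129, 29, 27), (333, 128, 28, 26), (336, 127, 29, 26), (339, 113, 35, 34), (342, 52, 52, 53), (345, 53, 53, 56), (348, 54, 55, 57)]
```

View pics/w4.png

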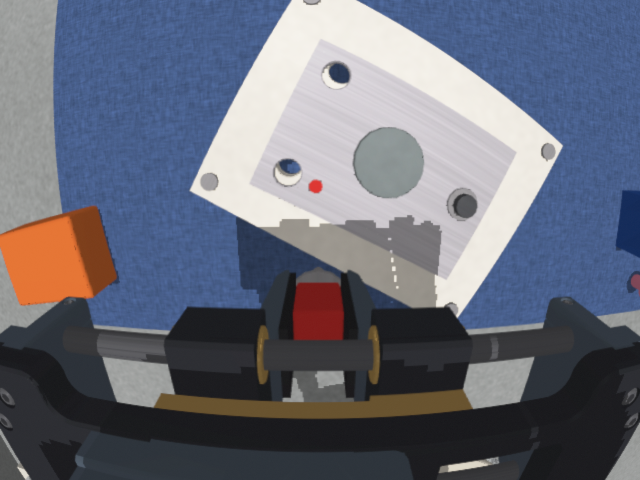

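The wrist view shows the drift hole at (288,172) with its red dot at (316,186), the bolt hole at (337,75), the pivot at (463,205), and the held red knob at (320,310). I'll fit the rims on an enlarged crop.

Run:
```python
from h import *
f=snap('wrist')
a=cv2.resize(f['img'][145:199,261:315],None,fx=7,fy=7,interpolation=cv2.INTER_CUBIC)
b=cv2.resize(f['img'][48:102,310:364],None,fx=7,fy=7,interpolation=cv2.INTER_CUBIC)
cv2.imwrite('pics/c5.png',np.hstack([a,b])[...,::-1])
T=Ro.from_rotvec(f['s']['ee_rot']).as_matrix()
for z in (.0467,.0487,.0507):
    o,d=ray(f,320,310.7); o=T.T@(o-f['s']['tcp_pos']); d=T.T@d; print(z,(o+d*(z-o[2])/d[2]).round(4))
```

```text
0.0467 [0.0114 0.0017 0.0467]
0.0487 [0.0104 0.0017 0.0487]
0.0507 [0.0093 0.0018 0.0507]
```

View pics/c5.png

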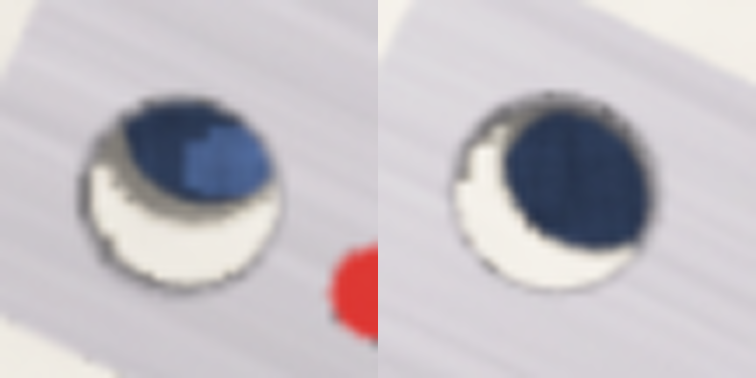

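Run:
```python
from h import *
f=snap('wrist'); s=f['s']; T=Ro.from_rotvec(s['ee_rot']).as_matrix()
d=onz(f,286.5,172.2,.071);b=onz(f,334.6,75,.071);p=onz(f,464,206,.083)
print(d,b,p,np.linalg.norm(d-b),np.linalg.norm((d-p)[:2]),np.linalg.norm((b-p)[:2]))
print('tool', T.T@(d-s['tcp_pos']), T.T@(b-s['tcp_pos']),T.round(4))
u=(d-p)[:2]/np.linalg.norm((d-p)[:2]); q=np.array([u[1],-u[0]]); print('perp',q)
# deck rim points (drift crop) fit circle radius 10mm
from scipy.optimize import least_squares
for name,pts,o,c in [('d',[(105,170),(125,195),(150,212),(200,222),(230,215),(262,203)],(261,145),d),('b',[(125,170),(138,200),(160,225),(195,243),(235,250)],(310,48),b)]:
    P=np.array([onz(f,x/7+o[0]-.4,y/7+o[1]-.4,.065)[:2] for x,y in pts])
    r=least_squares(lambda e:np.hypot(*(P-e).T)-.010,c[:2]); print(name,(r.x-c[:2]).round(4),(r.x-c[:2])@q, np.round(r.fun,4))
```

```text
[0.52717557 0.19044701 0.071     ] [0.59854997 0.15492467 0.071     ] [0.50458928 0.0579291  0.083     ] 0.07972541143317997 0.13442892220673874 0.13504352119565252
tool [ 0.05567794 -0.02202644  0.17897977] [0.12729837 0.01299719 0.17896753] [[ 1.e+00 -7.e-03 -3.e-04]
 [-7.e-03 -1.e+00 -2.e-04]
 [-3.e-04  2.e-04 -1.e+00]]
perp [ 0.98578416 -0.16801665]
d [ 0.006  -0.0009] 0.006048372719722282 [ 0.0004  0.     -0.0002 -0.0003 -0.0002  0.0006]
b [ 0.0048 -0.0051] 0.005598855048200948 [ 0.0002 -0.     -0.0001 -0.0002  0.0002]
```

```bash
python3 -m inch '[[0.03,-0.012,0,0,0,0,0.1],[0.0293,-0.0106,0,0,0,0,0.1],[0,0,0.02,0,0,0,0.1],[0,0,0.015,0,0,0,0.1],[0,0,0,0,0,0,0.1]]'
python3 -m inch '[[0,0,0,0,0,0,0.1],[0,0,0.006,0,0,0,0.1],[0,0,0,0,0,0,0.1]]'
python3 -m inch '[[0,0,0.004,0,0,0,0.1],[0,0,0.004,0,0,0,0.1],[0,0,0.003,0,0,0,0.1],[0,0,0,0,0,0,0.1]]'
python3 -m inch '[[0,0,0.004,0,0,0,0.1],[0,0,0.004,0,0,0,0.1],[0,0,0.003,0,0,0,0.1],[0,0,0,0,0,0,0.1],[0,0,0,0,0,0,0.1]]'
```

```text
t: 4.72
tcp_pos: [0.53, 0.1907, 0.2125]
ee_rot: [3.14, -0.012, -0.007]
contact_force: [-0.8, -0.0, -1.8]
opening: 0.0217
t: 4.97
tcp_pos: [0.5308, 0.1917, 0.2093]
ee_rot: [-3.141, 0.01, -0.001]
contact_force: [-0.7, -0.4, -1.4]
opening: 0.0218
t: 5.3
tcp_pos: [0.5304, 0.192, 0.1977]
ee_rot: [3.141, -0.009, -0.001]
contact_force: [1.4, 1.9, -1.9]
opening: 0.0218
t: 5.72
tcp_pos: [0.5306, 0.192, 0.187]
ee_rot: [3.141, -0.009, -0.001]
contact_force: [0.4, -0.0, -1.8]
opening: 0.0219
```

```bash
python3 -m inch '[[0.001,0.0002,0,0,0,0,0.1],[0.001,0.0002,0,0,0,0,0.1],[0.001,0.0001,0,0,0,0,0.1],[0,0,0,0,0,0,0.1],[0,0,0,0,0,0,0.1]]'
python3 -m inch '[[0,0,0.002,0,0,0,0.1],[0,0,0,0,0,0,0.1],[0,0,0.002,0,0,0,0.1],[0,0,0,0,0,0,0.1],[0,0,0,0,0,0,0.1]]'
```

```text
t: 6.13
tcp_pos: [0.5335, 0.1915, 0.1872]
ee_rot: [3.142, -0.009, -0.001]
contact_force: [-3.1, 1.2, -0.8]
opening: 0.022
t: 6.55
tcp_pos: [0.5336, 0.1915, 0.183]
ee_rot: [3.141, -0.009, -0.001]
contact_force: [-4.1, 0.1, -2.3]
opening: 0.0217
```

```bash
python3 -m inch '[[0,0,0.002,0,0,0,0.1],[0,0,0,0,0,0,0.1],[0,0,0.002,0,0,0,0.1],[0,0,0,0,0,0,0.1],[0,0,0,0,0,0,0.1]]'
python3 -m inch '[[0,0,0.002,0,0,0,0.1],[0,0,0,0,0,0,0.1],[0,0,0.001,0,0,0,0.1],[0,0,0,0,0,0,0.1]]'
```

```text
t: 6.97
tcp_pos: [0.5337, 0.1915, 0.179]
ee_rot: [3.142, -0.009, -0.0]
contact_force: [-3.4, 0.5, -2.7]
opening: 0.0218
t: 7.3
tcp_pos: [0.5336, 0.1915, 0.1761]
ee_rot: [3.141, -0.009, -0.0]
contact_force: [-3.4, -2.1, -0.2]
opening: 0.022
```

```bash
python3 -m inch '[[0,0,0.001,0,0,0,0.1],[0,0,0,0,0,0,0.1],[0,0,0.001,0,0,0,0.1],[0,0,0,0,0,0,0.1]]'
python3 -m inch '[[0,0,0.001,0,0,0,0.1],[0,0,0,0,0,0,0.1],[0,0,0.001,0,0,0,0.1],[0,0,0,0,0,0,0.1]]'
```

```text
t: 7.63
tcp_pos: [0.5337, 0.1915, 0.1741]
ee_rot: [3.141, -0.009, -0.0]
contact_force: [-3.7, -2.2, 0.6]
opening: 0.0217
t: 7.97
tcp_pos: [0.5336, 0.1914, 0.172]
ee_rot: [3.141, -0.009, -0.001]
contact_force: [-3.6, -3.2, -1.0]
opening: 0.0219
```

```bash
python3 -m inch '[[0,0.0005,0,0,0,0,0.1],[0,0,0,0,0,0,0.1],[0,0,0,0,0,0,0.1]]'
python3 -m inch '[[0,0.0003,0.001,0,0,0,0.1],[0,0,0,0,0,0,0.1],[0,0,0,0,0,0,0.1]]'
```

```text
t: 8.22
tcp_pos: [0.5337, 0.1911, 0.1721]
ee_rot: [-3.141, 0.009, 0.0]
contact_force: [-3.4, 0.1, -2.7]
opening: 0.0217
t: 8.47
tcp_pos: [0.5338, 0.1908, 0.1712]
ee_rot: [-3.141, 0.009, -0.0]
contact_force: [-2.4, -0.8, -1.7]
opening: 0.0216
```

```bash
python3 -m inch '[[0,0.0001,0.001,0,0,0,0.1],[0,0,0,0,0,0,0.1],[0,0,0,0,0,0,0.1]]'
python3 -m inch '[[0,0.0001,0.001,0,0,0,0.1],[0,0,0,0,0,0,0.1],[0,0,0,0,0,0,0.1]]'
```

```text
t: 8.72
tcp_pos: [0.5338, 0.1907, 0.1702]
ee_rot: [-3.141, 0.009, -0.0]
contact_force: [-2.8, 0.3, -1.6]
opening: 0.0219
t: 8.97
tcp_pos: [0.5338, 0.1906, 0.1692]
ee_rot: [-3.141, 0.009, -0.0]
contact_force: [-2.9, 1.3, -2.2]
opening: 0.022
```

```bash
python3 -m inch '[[0,0,0.001,0,0,0,0.1],[0,0,0,0,0,0,0.1],[0,0,0,0,0,0,0.1]]'
python3 -m inch '[[0,0,0.001,0,0,0,0.1],[0,0,0,0,0,0,0.1],[0,0,0,0,0,0,0.1]]'
```

```text
t: 9.22
tcp_pos: [0.5338, 0.1905, 0.1682]
ee_rot: [-3.142, 0.009, -0.0]
contact_force: [-2.2, 1.2, -2.0]
opening: 0.0218
t: 9.47
tcp_pos: [0.5337, 0.1905, 0.1671]
ee_rot: [3.142, -0.009, -0.0]
contact_force: [-2.2, -0.2, -2.6]
opening: 0.0217
```

```bash
python3 -m inch '[[0,0,0.001,0,0,0,0.1],[0,0,0,0,0,0,0.1],[0,0,0,0,0,0,0.1]]'
python3 -m inch '[[0,0,0.001,0,0,0,0.1],[0,0,0,0,0,0,0.1],[0,0,0,0,0,0,0.1]]'
python3 -m inch '[[0,0,0.001,0,0,0,0.1],[0,0,0,0,0,0,0.1],[0,0,0,0,0,0,0.1]]'
```

```text
t: 9.72
tcp_pos: [0.5337, 0.1905, 0.1662]
ee_rot: [3.142, -0.009, -0.0]
contact_force: [-2.2, 1.3, -2.0]
opening: 0.022
t: 9.97
tcp_pos: [0.5337, 0.1905, 0.1652]
ee_rot: [3.142, -0.009, -0.0]
contact_force: [-2.9, 0.7, -1.9]
opening: 0.0217
t: 10.22
tcp_pos: [0.5337, 0.1905, 0.1642]
ee_rot: [3.142, -0.009, 0.0]
contact_force: [-1.4, 0.9, -2.1]
opening: 0.022
```

```bash
python3 -m inch '[[0,0,0.001,0,0,0,0.1],[0,0,0,0,0,0,0.1],[0,0,0.001,0,0,0,0.1],[0,0,0,0,0,0,0.1],[0,0,0,0,0,0,0.1]]'
python3 -m inch '[[0,0,0.001,0,0,0,0.1],[0,0,0,0,0,0,0.1],[0,0,0.001,0,0,0,0.1],[0,0,0,0,0,0,0.1],[0,0,0,0,0,0,0.1]]'
```

```text
t: 10.63
tcp_pos: [0.5337, 0.1905, 0.1622]
ee_rot: [3.142, -0.009, 0.0]
contact_force: [-1.8, 0.9, -1.8]
opening: 0.0219
t: 11.05
tcp_pos: [0.5337, 0.1905, 0.1602]
ee_rot: [3.142, -0.009, -0.0]
contact_force: [-2.9, -0.4, -1.9]
opening: 0.0217
```

```bash
python3 -m inch '[[0,0,0.001,0,0,0,0.1],[0,0,0,0,0,0,0.1],[0,0,0.001,0,0,0,0.1],[0,0,0,0,0,0,0.1],[0,0,0,0,0,0,0.1]]'
python3 -m inch '[[0,0,0.0005,0,0,0,0.1],[0,0,0,0,0,0,0.1],[0,0,0.0003,0,0,0,0.1],[0,0,0,0,0,0,0.1],[0,0,0,0,0,0,0.1]]'
```

```text
t: 11.47
tcp_pos: [0.5337, 0.1905, 0.1581]
ee_rot: [3.142, -0.009, -0.0]
contact_force: [-2.3, -0.4, -3.0]
opening: 0.0215
t: 11.88
tcp_pos: [0.5338, 0.1905, 0.1577]
ee_rot: [-3.142, 0.009, -0.001]
contact_force: [-2.4, 0.2, 5.2]
opening: 0.0217
```

The flange touched down at the expected height (TCP 0.1577 m, about 7 N). I'll release, lift, and go for the bolt.

```bash
python3 -m inch '[[0,0,0,0,0,0,0.4],[0,0,0,0,0,0,0.45],[0,0,0,0,0,0,0.45],[0,0,-0.01,0,0,0,0.45],[0,0,-0.03,0,0,0,0.45]]'
python3 -m inch '[[0,0,-0.035,0,0,0,0.45],[-0.01,0,-0.035,0,0,0,0.45],[-0.02,0,0,0,0,0,0.45],[-0.02,0,0,0,0,0,0.45],[0,0,0,0,0,0,0.45]]'
python3 - <<'E'
from h import *
f=snap('wrist');save(f,'w6.png'); print(f['s']['tcp_pos'],f['s']['ee_rot'])
E
```

```text
t: 12.3
tcp_pos: [0.5322, 0.1901, 0.1953]
ee_rot: [3.14, -0.009, -0.009]
contact_force: [-0.5, -0.5, -0.5]
opening: 0.0412
t: 12.72
tcp_pos: [0.4808, 0.1908, 0.2686]
ee_rot: [-3.142, 0.008, 0.001]
contact_force: [0.4, 0.5, 0.9]
opening: 0.041
[0.48077288 0.19076352 0.26861033] [-3.14154317e+00  8.46079192e-03  9.12626352e-04]
```

View pics/w6.png

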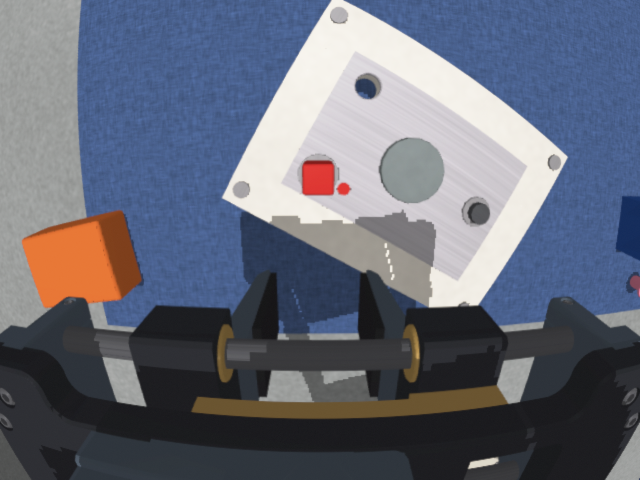

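The drift knob stands upright in its hole at (318,178), and the bolt hole at (368,86) now looks aligned. I'll measure both, then fetch the bolt.

Run:
```python
from h import *
f=snap('wrist'); s=f['s']; T=Ro.from_rotvec(s['ee_rot']).as_matrix()
st,c,p,m=redtop(f,.109); im=f['img'].astype(int)
m2=((im[...,0]>200)&(im[...,1]<90)).astype(np.uint8); m2[:,335:]=0; m2[:,:290]=0; m2[:150]=0;m2[205:]=0
pts=np.argwhere(m2)[:,::-1]; print(im[178,318],im[165,318],pts.min(0),pts.max(0))
g=cv2.cvtColor(f['img'],cv2.COLOR_RGB2GRAY)[66:106,346:390]
h=(g<185).astype(np.uint8); n,l,st,cc=cv2.connectedComponentsWithStats(h); print(np.median(g)); 
i=l[20,22]; print(st[i],cc[i]+[346,66])
cn,_=cv2.findContours((l==i).astype(np.uint8),cv2.RETR_EXTERNAL,cv2.CHAIN_APPROX_NONE); e=cv2.fitEllipse(max(cn,key=len)); print(e)
d=onz(f,*pts.mean(0),.109); b=onz(f,e[0][0]+346,e[0][1]+66,.071)
print('drift',d,'bolt',b,b-d,np.linalg.norm((b-d)[:2]))
im2=f['img'][60:215,290:400];cv2.imwrite('pics/c7.png',cv2.resize(im2,None,fx=4,fy=4,interpolation=cv2.INTER_CUBIC)[...,::-1])
```

```text
[224  57  54] [133  30  28] [303 168] [332 196]
213.0
[  8   9  28  27 590] [367.81016949  88.1779661 ]
((21.81334114074707, 22.171491622924805), (26.01266098022461, 27.0598201751709), 116.39056396484375)
drift [0.53339838 0.18956229 0.109     ] bolt [0.60273111 0.15076365 0.071     ] [ 0.06933272 -0.03879864 -0.038     ] 0.07945036666144206
```

View pics/c7.png

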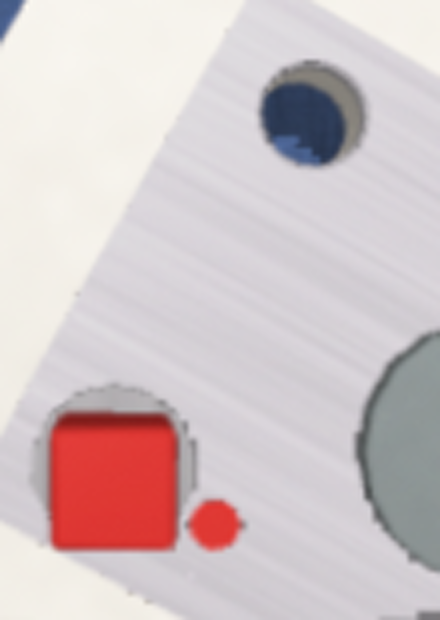

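```bash
python3 -m inch '[[0,0.02,0,0,0,0,0.45],[0,0.035,0,0,0,0,0.45],[0,0.04,0,0,0,0,0.45],[0,0.04,0,0,0,0,0.45],[0,0.04,0,0,0,0,0.45]]'
python3 -m inch '[[0,0.04,0,0,0,0,0.45],[0,0.04,0,0,0,0,0.45],[0,0.04,0,0,0,0,0.45],[0,0.04,0,0,0,0,0.45],[0,0.04,0,0,0,0,0.45]]'
python3 -m inch '[[0,0.04,0,0,0,0,0.45],[0,0.04,0,0,0,0,0.45],[0,0.025,0,0,0,0,0.45],[0,0,0,0,0,0,0.45],[0,0,0,0,0,0,0.45]]'
python3 - <<'E'
from h import *
f=snap('wrist'); s=f['s']; print(s['tcp_pos'],s['ee_rot'])
save(f,'w8.png')
E
```

```text
t: 13.23
tcp_pos: [0.4833, 0.0139, 0.2676]
ee_rot: [3.141, -0.009, 0.001]
contact_force: [0.9, -0.9, -1.1]
opening: 0.0411
t: 13.65
tcp_pos: [0.4818, -0.1869, 0.2676]
ee_rot: [3.141, -0.01, 0.001]
contact_force: [1.4, 0.9, -0.1]
opening: 0.0408
t: 14.07
tcp_pos: [0.4811, -0.2911, 0.2671]
ee_rot: [3.142, -0.013, 0.0]
contact_force: [-0.0, 0.8, -1.2]
opening: 0.0409
[ 0.48109709 -0.29107196  0.26714759] [ 3.14150215e+00 -1.32991150e-02  1.83771683e-04]
```

```bash
python3 -m inch '[[0.0043,-0.0017,0.03,0,0,1,0.45],[0,0,0.035,0,0,0,0.45],[0,0,0.035,0,0,0,0.45],[0,0,0.025,0,0,0,0.45],[0,0,0.007,0,0,0,0.45]]'
python3 -m inch '[[0,0,0,0,0,0,0.45],[0,0,0,0,0,0,0.45],[0,0,0,0,0,0,0.1],[0,0,0,0,0,0,0.1],[0,0,0,0,0,0,0.1]]'
python3 -m inch '[[0,0,0,0,0,0,0.1],[0,0,0,0,0,0,0.1],[0,0,0,0,0,0,0.1]]'
python3 -m inch '[[0,0,-0.02,0,0,0,0.1],[0,0,-0.035,0,0,0,0.1],[0,0,-0.035,0,0,0,0.1],[0,0,-0.022,0,0,0,0.1],[0,0,0,0,0,0,0.1]]'
```

```text
t: 14.53
tcp_pos: [0.4841, -0.2853, 0.1321]
ee_rot: [-3.138, 0.035, 0.007]
contact_force: [-0.6, 0.1, -0.8]
opening: 0.0412
t: 14.95
tcp_pos: [0.4857, -0.2878, 0.1368]
ee_rot: [3.14, -0.037, 0.003]
contact_force: [0.1, -1.2, 0.5]
opening: 0.0237
t: 15.2
tcp_pos: [0.4856, -0.2878, 0.1366]
ee_rot: [3.14, -0.037, 0.003]
contact_force: [-0.3, 2.2, 10.9]
opening: 0.0217
t: 15.62
tcp_pos: [0.4867, -0.2886, 0.2526]
ee_rot: [3.137, -0.037, 0.01]
contact_force: [0.5, -1.0, -1.4]
opening: 0.0223
```

```bash
python3 -m inch '[[0.004,-0.0368,0,0,0,0,0.1],[0.004,-0.0368,0,0,0,0,0.1],[0.004,-0.0368,0,0,0,0,0.1],[0.004,-0.0368,0,0,0,0,0.1],[0.004,-0.0368,0,0,0,0,0.1]]'
python3 -m inch '[[0.004,-0.0368,0,0,0,0,0.1],[0.004,-0.0368,0,0,0,0,0.1],[0.004,-0.0368,0,0,0,0,0.1],[0.004,-0.0368,0,0,0,0,0.1],[0.004,-0.0368,0,0,0,0,0.1]]'
python3 -m inch '[[0.004,-0.0368,0,0,0,0,0.1],[0.0036,-0.0372,0,0,0,0,0.1],[0,0,0,0,0,0,0.1],[0,0,0,0,0,0,0.1],[0,0,0,0,0,0,0.1]]'
python3 - <<'E'
from h import *
f=snap('wrist'); s=f['s']; print(s['tcp_pos'],s['ee_rot'])
save(f,'w9.png')
E
```

```text
t: 16.03
tcp_pos: [0.5091, -0.1024, 0.2473]
ee_rot: [-3.141, 0.038, 0.0]
contact_force: [1.1, -0.7, -1.7]
opening: 0.0216
t: 16.45
tcp_pos: [0.5335, 0.0813, 0.2473]
ee_rot: [-3.141, 0.037, 0.0]
contact_force: [0.7, 0.3, -1.8]
opening: 0.0219
t: 16.87
tcp_pos: [0.5427, 0.1531, 0.2471]
ee_rot: [3.141, -0.036, -0.001]
contact_force: [0.5, 0.2, -1.9]
opening: 0.022
[0.542744   0.15310036 0.24714219] [ 3.14101693e+00 -3.56461746e-02 -9.09300996e-04]
```

View pics/w9.png

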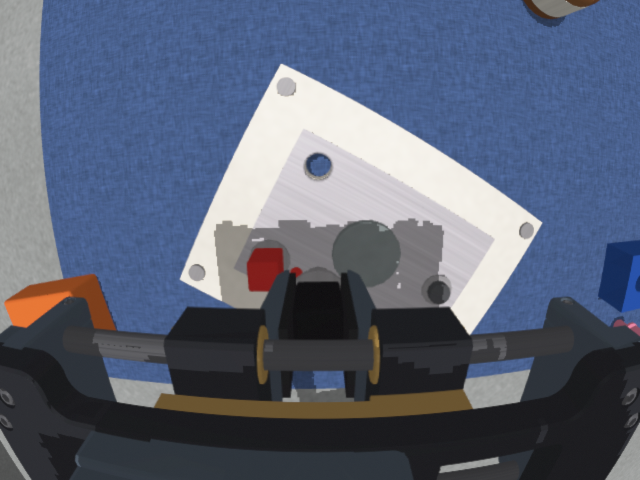

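The black bolt is held upright at (319,305). The open bolt hole is at (318,165) and the drift knob at (266,270).

Run:
```python
from h import *
f=snap('wrist'); s=f['s']; T=Ro.from_rotvec(s['ee_rot']).as_matrix()
g=cv2.cvtColor(f['img'],cv2.COLOR_RGB2GRAY)
w=g[144:188,297:341]; n,l,st,cc=cv2.connectedComponentsWithStats((w<170).astype(np.uint8)); i=l[21,21]; print(st[i],np.median(w))
cn,_=cv2.findContours((l==i).astype(np.uint8),cv2.RETR_EXTERNAL,cv2.CHAIN_APPROX_NONE); e=cv2.fitEllipse(max(cn,key=len)); print(e)
b=onz(f,e[0][0]+297,e[0][1]+144,.071); bt=T.T@(b-s['tcp_pos']); print('bolt hole',b,bt)
print([(y,*map(int,f['img'][y,319])) for y in range(266,342,3)])
print([(x,*map(int,f['img'][325,x])) for x in range(288,350,2)])
for v in (306,308,310,312):
    o,d=ray(f,318.5,v); o=T.T@(o-s['tcp_pos']); d=T.T@d; print(v,(o+d*(.0486-o[2])/d[2]).round(4))
```

```text
[  6   8  29  29 655] 208.0
((19.787864685058594, 22.210203170776367), (27.880624771118164, 28.24126625061035), 78.8358154296875)
bolt hole [0.60292966 0.15086554 0.071     ] [0.06022467 0.0001829  0.17617713]
[(266, 111, 108, 111), (269, 88, 86, 87), (272, 96, 95, 96), (275, 96, 94, 95), (278, 96, 95, 96), (281, 66, 65, 67), (284, 17, 17, 18), (287, 15, 15, 16), (290, 18, 17, 18), (293, 17, 17, 18), (296, 17, 16, 17), (299, 18, 17, 19), (302, 17, 16, 17), (305, 18, 16, 17), (308, 15, 16, 16), (311, 19, 17, 19), (314, 19, 18, 20), (317, 19, 19, 19), (320, 19, 18, 20), (323, 19, 19, 20), (326, 17, 16, 19), (329, 17, 16, 19), (332, 17, 17, 18), (335, 18, 16, 19), (338, 20, 19, 21), (341, 50, 50, 53)]
[(288, 22, 22, 23), (290, 23, 23, 24), (292, 23, 22, 24), (294, 18, 16, 18), (296, 18, 17, 19), (298, 17, 16, 18), (300, 17, 17, 19), (302, 17, 17, 17), (304, 18, 17, 18), (306, 17, 18, 18), (308, 17, 17, 18), (310, 19, 19, 20), (312, 18, 18, 18), (314, 19, 18, 20), (316, 18, 19, 20), (318, 19, 18, 19), (320, 18, 18, 19), (322, 18, 17, 19), (324, 18, 16, 19), (326, 17, 16, 18), (328, 18, 16, 18), (330, 17, 16, 19), (332, 16, 15, 17), (334, 18, 17, 19), (336, 19, 17, 19), (338, 19, 18, 20), (340, 18, 17, 20), (342, 18, 17, 19), (344, 23, 21, 23), (346, 23, 22, 23), (348, 22, 22, 22)]
306 [0.0127 0.0011 0.0486]
308 [0.0117 0.0011 0.0486]
310 [0.0108 0.0011 0.0486]
312 [0.0098 0.0011 0.0486]
```

```bash
python3 -m inch '[[0.03,-0.0003,0,0,0,0,0.1],[0.0305,-0.0004,0,0,0,0,0.1],[0,0,0.03,0,0,0,0.1],[0,0,0.025,0,0,0,0.1],[0,0,0,0,0,0,0.1]]'
python3 -m inch '[[0,0,0,0,0,0,0.1],[0,0,0,0,0,0,0.1],[0,0,0,0,0,0,0.1]]'
```

```text
t: 17.38
tcp_pos: [0.6017, 0.1508, 0.1881]
ee_rot: [3.14, -0.04, -0.011]
contact_force: [-1.9, -0.4, -3.4]
opening: 0.0219
t: 17.63
tcp_pos: [0.6042, 0.1523, 0.1942]
ee_rot: [-3.141, 0.037, -0.004]
contact_force: [0.5, 1.2, -0.7]
opening: 0.0221
```

```bash
python3 -m inch '[[-0.0004,0.0003,0.003,0,0,0,0.1],[0,0,0,0,0,0,0.1],[0,0,0.003,0,0,0,0.1],[0,0,0,0,0,0,0.1],[0,0,0,0,0,0,0.1]]'
python3 -m inch '[[0,0,0.002,0,0,0,0.1],[0,0,0,0,0,0,0.1],[0,0,0.002,0,0,0,0.1],[0,0,0,0,0,0,0.1],[0,0,0,0,0,0,0.1]]'
```

```text
t: 18.05
tcp_pos: [0.6031, 0.1523, 0.1864]
ee_rot: [3.141, -0.037, -0.0]
contact_force: [-0.1, 0.5, -1.0]
opening: 0.0218
t: 18.47
tcp_pos: [0.6031, 0.1523, 0.1823]
ee_rot: [3.141, -0.037, -0.0]
contact_force: [-0.1, -0.3, -2.1]
opening: 0.0218
```

```bash
python3 -m inch '[[0,0.0002,0.001,0,0,0,0.1],[0,0,0,0,0,0,0.1],[0,0,0.001,0,0,0,0.1],[0,0,0,0,0,0,0.1],[0,0,0,0,0,0,0.1]]'
python3 -m inch '[[0,0,0.001,0,0,0,0.1],[0,0,0,0,0,0,0.1],[0,0,0.001,0,0,0,0.1],[0,0,0,0,0,0,0.1],[0,0,0,0,0,0,0.1]]'
```

```text
t: 18.88
tcp_pos: [0.6032, 0.1521, 0.1804]
ee_rot: [3.141, -0.037, -0.0]
contact_force: [-0.8, 0.2, -1.1]
opening: 0.0221
t: 19.3
tcp_pos: [0.6032, 0.152, 0.1784]
ee_rot: [3.141, -0.037, -0.0]
contact_force: [-0.9, -0.5, -1.9]
opening: 0.0219
```

```bash
python3 -m inch '[[0,0,0.001,0,0,0,0.1],[0,0,0,0,0,0,0.1],[0,0,0.001,0,0,0,0.1],[0,0,0,0,0,0,0.1],[0,0,0,0,0,0,0.1]]'
python3 -m inch '[[0,0,0.001,0,0,0,0.1],[0,0,0,0,0,0,0.1],[0,0,0.001,0,0,0,0.1],[0,0,0,0,0,0,0.1],[0,0,0,0,0,0,0.1]]'
python3 -m inch '[[0,0,0.001,0,0,0,0.1],[0,0,0,0,0,0,0.1],[0,0,0.001,0,0,0,0.1],[0,0,0,0,0,0,0.1],[0,0,0,0,0,0,0.1]]'
```

```text
t: 19.72
tcp_pos: [0.6032, 0.1521, 0.1764]
ee_rot: [3.141, -0.037, -0.0]
contact_force: [-0.1, 0.7, -1.9]
opening: 0.022
t: 20.13
tcp_pos: [0.6032, 0.1521, 0.1744]
ee_rot: [-3.141, 0.037, 0.0]
contact_force: [0.7, 0.5, -2.1]
opening: 0.0217
t: 20.55
tcp_pos: [0.6031, 0.1521, 0.1724]
ee_rot: [3.141, -0.037, -0.0]
contact_force: [-0.4, 0.8, -1.2]
opening: 0.0219
```

Shank has entered the deck (tip about 11 mm below the cover top) with no load on it, so I'll continue down.

```bash
python3 -m inch '[[0,0,0.002,0,0,0,0.1],[0,0,0,0,0,0,0.1],[0,0,0.002,0,0,0,0.1],[0,0,0,0,0,0,0.1],[0,0,0,0,0,0,0.1]]'
python3 -m inch '[[0,0,0.002,0,0,0,0.1],[0,0,0,0,0,0,0.1],[0,0,0.002,0,0,0,0.1],[0,0,0,0,0,0,0.1],[0,0,0,0,0,0,0.1]]'
python3 -m inch '[[0,0,0.002,0,0,0,0.1],[0,0,0,0,0,0,0.1],[0,0,0.002,0,0,0,0.1],[0,0,0,0,0,0,0.1],[0,0,0,0,0,0,0.1]]'
```

```text
t: 20.97
tcp_pos: [0.6031, 0.1521, 0.1683]
ee_rot: [3.141, -0.037, -0.0]
contact_force: [-0.3, 0.6, -1.9]
opening: 0.0218
t: 21.38
tcp_pos: [0.6031, 0.152, 0.1643]
ee_rot: [3.141, -0.037, -0.0]
contact_force: [0.2, -0.2, -2.0]
opening: 0.0219
t: 21.8
tcp_pos: [0.6032, 0.1521, 0.1603]
ee_rot: [3.141, -0.037, -0.0]
contact_force: [0.4, -0.9, -1.6]
opening: 0.0221
```

```bash
python3 -m inch '[[0,0,0.001,0,0,0,0.1],[0,0,0,0,0,0,0.1],[0,0,0.001,0,0,0,0.1],[0,0,0,0,0,0,0.1],[0,0,0,0,0,0,0.1]]'
python3 -m inch '[[0,0,0.0005,0,0,0,0.1],[0,0,0,0,0,0,0.1],[0,0,0.0003,0,0,0,0.1],[0,0,0,0,0,0,0.1],[0,0,0,0,0,0,0.1]]'
```

```text
t: 22.22
tcp_pos: [0.6032, 0.1521, 0.1584]
ee_rot: [3.141, -0.037, -0.0]
contact_force: [0.8, 1.1, -1.5]
opening: 0.0219
t: 22.63
tcp_pos: [0.6032, 0.1521, 0.1576]
ee_rot: [-3.141, 0.037, -0.0]
contact_force: [-0.1, -1.2, -0.7]
opening: 0.022
```

```bash
python3 -m inch '[[0,0,0.0005,0,0,0,0.1],[0,0,0,0,0,0,0.1],[0,0,0,0,0,0,0.1]]'
python3 -m inch '[[0,0,0,0,0,0,0.4],[0,0,0,0,0,0,0.45],[0,0,0,0,0,0,0.45],[0,0,-0.01,0,0,0,0.45],[0,0,-0.03,0,0,0,0.45]]'
python3 -m inch '[[0,0,-0.035,0,0,0,0.45],[-0.015,0,-0.035,0,0,0,0.45],[-0.03,0,0,0,0,0,0.45],[-0.02,0,0,0,0,0,0.45],[0,0,0,0,0,0,0.45]]'
python3 - <<'E'
from h import *
f=snap('wrist');save(f,'w10.png'); print(f['s']['tcp_pos'],f['s']['contact_force'])
E
```

```text
t: 22.88
tcp_pos: [0.6032, 0.1521, 0.1576]
ee_rot: [-3.141, 0.037, -0.001]
contact_force: [-2.6, -0.6, 5.7]
opening: 0.0219
t: 23.3
tcp_pos: [0.6014, 0.1518, 0.1946]
ee_rot: [3.14, -0.037, -0.01]
contact_force: [-0.6, 0.1, -0.4]
opening: 0.041
t: 23.72
tcp_pos: [0.5348, 0.1537, 0.2684]
ee_rot: [-3.141, 0.036, 0.001]
contact_force: [0.7, 1.1, -0.4]
opening: 0.0411
[0.53481506 0.15370235 0.26844425] [ 0.68219229  1.11706528 -0.39606708]
```

View pics/w10.png

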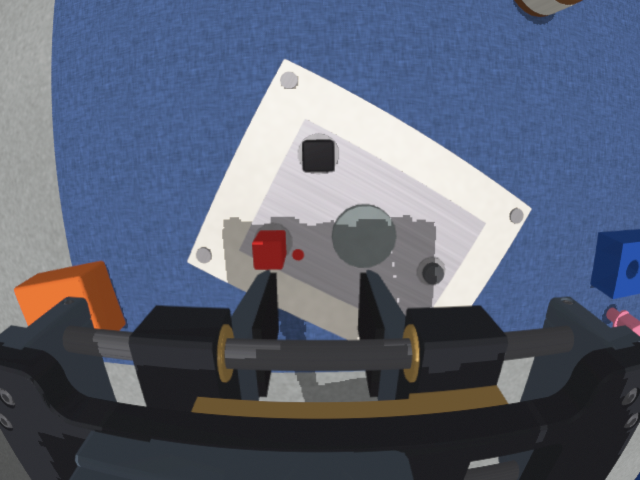

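The black bolt at (318,155) and the red drift at (269,250) both stand upright with their flanges on the cover. I'll do a quick depth check and hand in.

Run:
```python
from h import *
f=snap('wrist')
for n,u,v in [('bolt top',318,158),('drift top',268,256),('cover',345,180),('deck',290,95)]:
    o,d=ray(f,u,v); r=np.median(f['range_z'][v-2:v+3,u-2:u+3]); x,y=(u-f['cx']),(v-f['cy'])
    a=np.hypot(x,y)/(240/np.tan(np.radians(f['vertical_fov'])/2)); print(n,(o+d*r/np.cos(a)).round(4))
print(robot.close_job())
```

```text
bolt top [0.604  0.1512 0.1098]
drift top [0.5354 0.1887 0.1098]
cover [0.584  0.1304 0.072 ]
deck [0.6523 0.1718 0.0658]
the job is handed in; nothing more can be done
None
```

The drift pin and the bolt are both fully home and released, and I handed the job in at about 24 s of the 72 s allowed.

- **Drift pin:** I eased it down through the red-dot hole, shifting sideways about 6 mm so it drew the cover into line. Side force reached about 4–5 N, and the flange touched down at about 7 N.
- **Bolt:** it slid into the other hole with almost no load until its flange touched the cover, at about 7 N.

**Last checks:**
- **Flange height:** depth readings put both knob tops at 0.110 m and the cover at 0.072 m. The 38 mm difference means both flanges are on the cover.
- **Position and contact:** both pins look upright in the last picture, and the gripper is clear with no contact force. After the drift went in, the two open holes measured 79.5 mm apart against the stated 80 mm.
- **Other items:** the moves stayed clear of the bottle, beaker and box. I did not re-measure their positions at the end.

No check failed. The camera and arm readings of position differed by about 1 mm, within the stated calibration.

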